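# Rock the tilt gauge on the check stud until its pointer hangs on the red mark

### The job

Pick the tilt gauge up from the blue block, set the middle of its base on the domed check stud, first level, and then rock it there about its thin direction until its swinging pointer comes to rest over the red mark. Finish while still holding it there, resting on the stud with the pointer still on the mark, for the reading; do not let go. Leave the two drink bottles and the beaker where they stand.

Things in the scene. Friction and masses are not known exactly. Their poses are not given: they have to be found in the camera images.
- gauge: pendulum tilt gauge, loose, 0.29 to 0.46 kg, upright on the blue block. Origin: centre of its flat underside; z up, x along its length (roughly along world y), y through its thickness. Base bar 130 (x) x 34 (y) x 16 high; white plate 120 x 8 thick to z 108; black handle block on top 56 (x) x 24 (y), z 104 to 144. Both faces show a hanging black pointer (pivot at z 84), ticks and a red mark
- gauge_grip (a point): middle of the gauge's black handle block, 126 mm above its underside; axes as the gauge's. Grip it closing along the gauge's y (24 mm)
- gauge_foot (a point): middle of the underside of the gauge's base (the gauge's origin); axes as the gauge's
- pointer (a joint): angle (rad) of the freely swinging pendulum pointer relative to the gauge, about the gauge's +y axis; 0 when the gauge is level; swings at about 2.5 Hz and settles in about 1.5 s. At rest the pointer hangs straight down, so turning the gauge by an angle a about its own +y axis brings this joint to -a
- mark (a joint): angle (rad) of the red mark on the gauge, same pivot and axis as the pointer; preset between 0.20 and 0.36, stiff, stays put. The pointer is on the mark when pointer equals mark: turn the gauge from level by minus this angle about its own +y axis, so that the mark comes straight below the pivot
- pointer_tip (a point): tip end of the pointer, 58 mm from the pivot, in the middle of the plate's thickness
- mark_mid (a point): middle of the red mark (a tab 9 mm wide, 14 mm long, on both faces), 58 mm from the pivot, in the middle of the plate's thickness
- offcut: fixed blue plastic block 160 x 70 x 25 high on which the gauge stands; origin at the centre of its underside, x along its length
- studblock: fixed grey block 90 x 90 x 30 high with a dark round collar (68 diameter, top at 38) that carries the check stud; origin at the centre of its underside. May stand on either side, turned about the vertical
- stud_top (a point): top of the steel check stud's main dome, 68 mm above the bench when not pressed, over the centre of the block. Main dome radius 14; the stud is uneven: a smaller dome (radius 9, top 5 mm lower) is joined to it 15 mm along the block's +x
- stud (a joint): how far the stud is pressed down (m), 0 to 0.008; spring 1200 N/m, it starts to sink at about 1 N, end stop at about 10 N
- bottle_pink: bystander: pink drink bottle, 38 diameter, 70 high, origin at the centre of its foot
- bottle_cream: bystander: cream drink bottle, 38 diameter, 70 high, origin at the centre of its foot
- beaker: bystander: small glass beaker, 60 diameter, 75 high, origin at the centre of its foot

How it is judged:
By the outcome, as a careful person would: the job done as asked, in the order asked, and still so for the second after the job is handed in, while the arm keeps its last pose, push and grip.
It also fails if it takes over 48 s, if anything falls off the work surface, if the arm or the gripper's body presses on something with over 40 N, if the wrist force passes 120 N, or if a joint passes its speed limit or range.

### The arm

A 6-joint arm with a two-finger parallel gripper is mounted at the origin on the work surface. World frame = base frame: x ahead of the robot, y to its left, z up, the work surface at z = 0. Lengths are in mm, angles in degrees, forces in N, time in s.
With the tool pointing down it reaches from about 300 to 850 mm from the base axis. Payload 4.2 kg.
Tool frame: the origin (TCP) lies midway between the tips of the shut fingers; the grasp point (between the pads) lies 19 mm behind it; y points along the fingers, z is the direction in which the jaws open and shut, and the axes are right-handed (so a half turn about y gives the same grasp; the last joint's range is limited). The gripper opens to 91 mm and grips with 3 to 60 N. Pads are 32 mm wide; open, the fingers measure 118 mm over their backs; the gripper's body (76 mm by 178 mm) begins 60 mm behind the grasp point.
Start: joints at [-76.433, 18.312, 89.639, -0, 72.044, -1.146], TCP at [146.045, -556.163, 187.176] pointing down, gripper open.
Joint ranges: [-177.97, 177.97], [-48.28, 115.42], [12.27, 149.76], [-77.06, 257.06], [2.81, 150.46], [-146.56, 146.56]. Speed limits (degrees/s): [147.25, 147.25, 180, 180, 180, 180].

### API

Orientations are given as [roll, pitch, yaw] about the fixed x, y, z axes, in that order (R = Rz(yaw) Ry(pitch) Rx(roll)).
In Python, from workcell import env gives the robot as it stands.
- The arm moves only by the shell command python3 -m handwheel 'ROWS' [FORCE]. ROWS is JSON, a list of rows, each a list of 3 entries, a list of its own where there are three numbers: the opening, from 0 (shut) to 1 (fully open), then the shift along the tool's x, y, z in mm, then the turn, a rotation vector about the tool's x, y, z in degrees. A call has exactly 10 rows; each row shifts and turns the commanded pose from where the row before left it, along the tool's axes as they then stand; what a row does not reach is not made up. A row lasts 1/12 s, in which the tool goes at most 41.7 mm and 7.16 degrees, less where a joint would pass 70% of its speed; a pose out of reach is approached as far as the arm can. A call is refused whole if a number of a shift passes 41.7 or a number of a turn 7.16, either way. A call with a gripper value outside its range is refused whole. The fingers move at their own pace and stop on an object; FORCE is the grip in N (left out, the last holds). Time passes only in rows, so rows that do not move let the fingers close, or fill a call up. It gives the time, the measured TCP pose, the force and the opening at its end, in the units of the state.
- env.state(): the state, without advancing time (a new reading comes with each control period).
- env.grab_frame(name): name is "side" or "top" or "wrist"; returns the picture (420x560x3 uint8, red, green, blue); there is no depth.
- env.camera_info(name): a dict with "fx", "fy", "cx", "cy" (pixels), "camera_from_world" (4x4, takes a point from world to camera coordinates); the wrist camera has in their place "mount" (4x4, takes a point from camera to tool coordinates, whose origin is the TCP and whose axes are the tool frame's). Camera axes: x right, y down, z forward; pixel columns grow to the right and rows downward; lengths in mm; the calibration is good to about 2 mm. A picture is of the moment at which its call begins: read the wrist's pose just before it. camera_info takes no time and is no camera call.
- env.job_done(): hands the job in, once; it reports no verdict.
Trained networks look in the newest picture that a camera, given by its name, has taken for a name from the list of things; names that differ only in an ending like _2 or _b are one class to them, and where a whole thing is asked for, a point or a joint stands for the part that bears it (a point fixed in the world has none). Each returns a list of dicts, best first, with "p" (0 to 1); they miss things now and then, are a little off and sometimes report something else, mostly with a low value. They report only what shows in the picture. A call takes as long as a camera call.
- env.masks_of(camera, label): "region" (420x560 bool, what is visible of it) and "location" ([column, row] in pixels, amid what is visible of it).
The state is a dict: "time_s": time; "qpos": joint angles; "qvel": joint speeds; "effort": joint torques, N m; "ee_pos": TCP position; "ee_rot": TCP orientation; "force": force on the tool from outside, world axes, zero at the start; "torque": the same for the moment, N m; "gripper_width": finger opening in mm.
Only numpy, scipy, OpenCV 4.12 (cv2) and the standard library are available. Lean on these libraries where they do the work, as an engineer would, in place of code of your own. Each camera call takes 0.05 s, during which the arm holds its last target.

## Working session

There is one attempt and no reset: what is moved stays moved. The work goes in short steps, Python scripts to look and compute and a shell command to move; the robot and the scene stay as the last step left them, time stands still between calls to the robot, and variables do not carry over. Pictures are saved under pics/ and viewed, and the job is handed in when it is done.

```bash
ls; mkdir -p pics; python3 - <<'E'
from workcell import env
import cv2,numpy as np
print(env.state())
for n in ("side","top","wrist"):
    im=env.grab_frame(n); cv2.imwrite(f"pics/a_{n}.png",im[:,:,::-1])
    ci=env.camera_info(n); print(n,{k:np.round(v,4).tolist() for k,v in ci.items()})
    for l in (["gauge","studblock","offcut","gauge_grip","pointer","mark","stud","bottle_pink","bottle_cream","beaker"] if n!="wrist" else []):
        r=env.masks_of(n,l)
        print(n,l,[(round(d["p"],2),np.round(d["location"]).tolist(),int(d["region"].sum())) for d in r][:3])
        if r: np.save(f"pics/m_{n}_{l}.npy",r[0]["region"])
print(env.state()["time_s"])
E
```

```text
pics
{'time_s': 0.0, 'qpos': array([-7.64315615e+01,  1.83530651e+01,  8.97080207e+01, -2.69324449e-04,
        7.20438751e+01, -1.14674159e+00]), 'qvel': array([-0.05229238, -0.00465981, -0.05584525,  0.04222973, -0.02640482,
       -0.03066313]), 'effort': array([ 2.71452300e-04, -4.12454152e+01, -2.31971902e+01,  7.27266585e-02,
        4.58705937e-02, -1.40466973e-04]), 'ee_pos': array([ 145.91611453, -555.59065035,  186.29511938]), 'ee_rot': array([-9.01049450e+01,  1.84458694e-03, -1.65284738e+02]), 'force': array([-0.59375528,  0.30348752,  0.83933992]), 'torque': array([ 0.00481775, -0.00392139, -0.01502823]), 'gripper_width': 91.40105780264199}
side {'fx': 410.1742, 'fy': 410.1742, 'cx': 276.7524, 'cy': 210.3524, 'camera_from_world': [[-0.9612, -0.2758, 0.0035, 572.1278], [-0.162, 0.5542, -0.8165, 183.5375], [0.2232, -0.7854, -0.5774, 947.2079], [0.0, 0.0, 0.0, 1.0]]}
side gauge [(0.6, [299.0, 199.0], 602)]
side studblock [(0.85, [278.0, 304.0], 1624), (0.38, [300.0, 198.0], 708)]
side offcut [(0.73, [302.0, 224.0], 615), (0.5, [280.0, 304.0], 1678)]
side gauge_grip [(0.74, 
[... 448 characters left out ...]
13.756], [0.0, 0.0, 0.0, 1.0]]}
top gauge []
top studblock [(0.6, [181.0, 253.0], 1735), (0.56, [334.0, 235.0], 1068)]
top offcut [(0.87, [324.0, 244.0], 973)]
top gauge_grip [(0.82, [333.0, 233.0], 1100), (0.47, [178.0, 251.0], 182)]
top pointer []
top mark [(0.69, [164.0, 168.0], 328)]
top stud [(0.63, [172.0, 250.0], 179)]
top bottle_pink [(0.7, [161.0, 168.0], 346)]
top bottle_cream [(0.72, [334.0, 233.0], 1009), (0.61, [405.0, 181.0], 358)]
top beaker [(0.6, [284.0, 189.0], 606)]
wrist {'fx': 348.7698, 'fy': 348.7698, 'cx': 279.6119, 'cy': 205.0892, 'mount': [[-0.0004, 0.9705, 0.241, -68.9542], [0.0, -0.241, 0.9705, -197.0286], [1.0, 0.0004, 0.0001, -0.2464], [0.0, 0.0, 0.0, 1.0]]}
1.15
```

View pics/a_side.png

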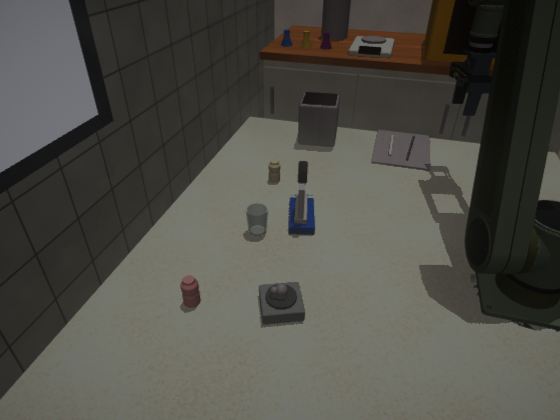

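View pics/a_top.png

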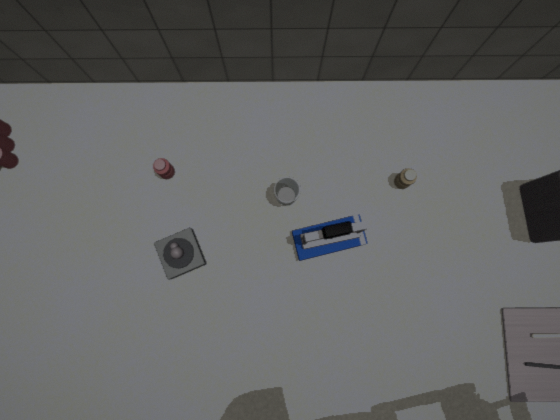

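View pics/a_wrist.png

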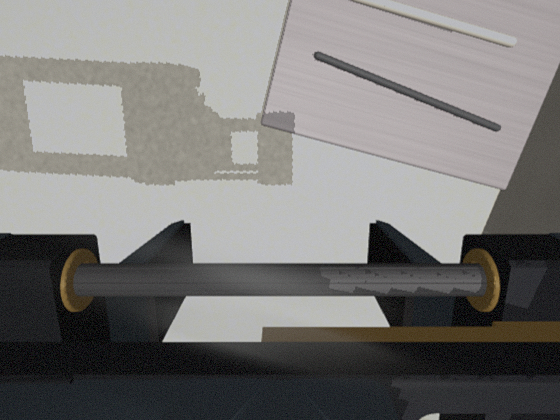

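```bash
python3 - <<'E'
import cv2,numpy as np
from workcell import env
for n in("side","top"):
    T=np.array(env.camera_info(n)["camera_from_world"]);print(n,-T[:3,:3].T@T[:3,3])
t=cv2.imread("pics/a_top.png");s=cv2.imread("pics/a_side.png")
f=lambda im,c,r,w,h,k:cv2.resize(np.clip(im[r:r+h,c:c+w].astype(float)*1.8,0,255).astype('uint8'),None,fx=k,fy=k,interpolation=cv2.INTER_NEAREST)
a=f(t,280,205,100,65,8);cv2.imwrite("pics/b1.png",a)
a=np.hstack([f(t,145,220,70,70,5),f(s,250,270,70,70,5)]);cv2.imwrite("pics/b2.png",a)
cv2.imwrite("pics/b3.png",f(s,270,150,70,90,6))
E
```

```text
side [368.22390777 799.95733295 694.76499491]
top [ 472.17971834  -15.81927238 1003.33945102]
```

View pics/b1.png

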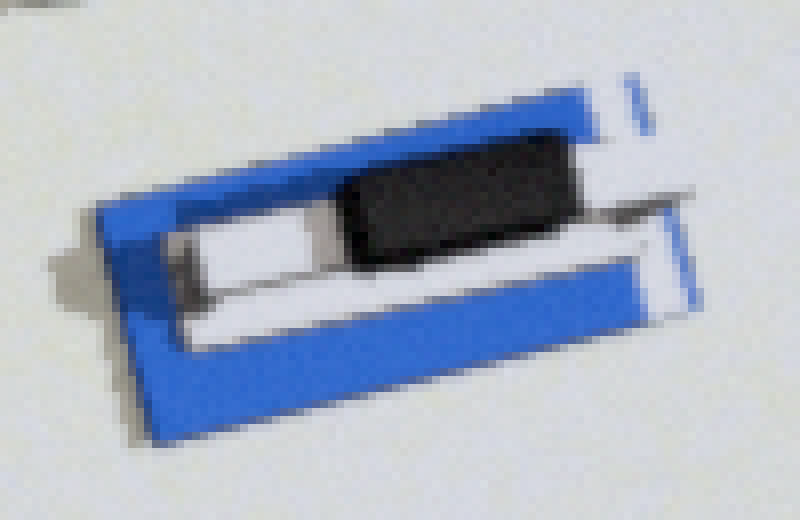

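View pics/b2.png

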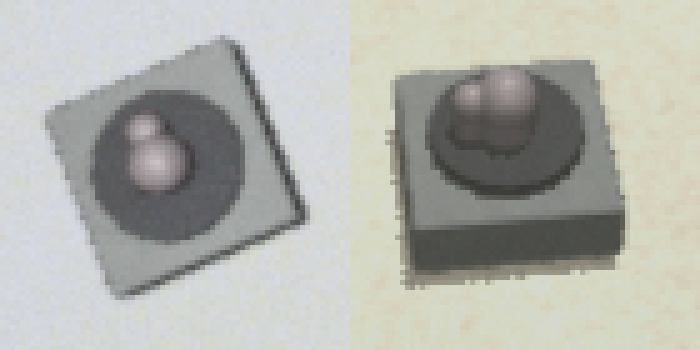

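View pics/b3.png

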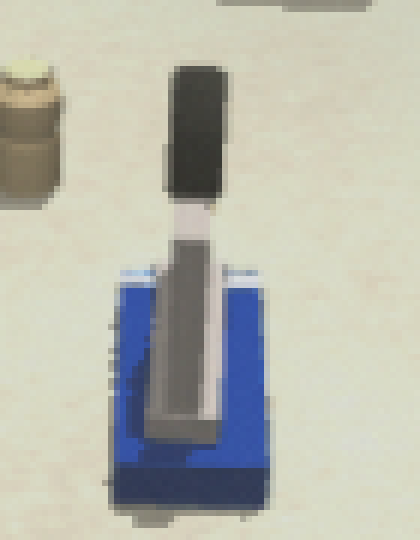

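```bash
cat > h.py <<'E'
import numpy as np,cv2
from workcell import env
from scipy.optimize import least_squares
def proj(n,P):
    c=env.camera_info(n);T=np.array(c["camera_from_world"]);q=np.atleast_2d(P)@T[:3,:3].T+T[:3,3]
    return np.c_[c["fx"]*q[:,0]/q[:,2]+c["cx"],c["fy"]*q[:,1]/q[:,2]+c["cy"]]
def ray(n,u):
    c=env.camera_info(n);T=np.array(c["camera_from_world"]);R=T[:3,:3]
    return -R.T@T[:3,3],R.T@np.array([(u[0]-c["cx"])/c["fx"],(u[1]-c["cy"])/c["fy"],1])
def onz(n,u,z):
    o,d=ray(n,u);return o+d*(z-o[2])/d[2]
def box(x0,x1,y0,y1,z0,z1):
    return np.array([[x,y,z] for x in(x0,x1) for y in(y0,y1) for z in(z0,z1)],float)
GB=[box(-65,65,-17,17,0,16),box(-60,60,-4,4,16,108),box(-28,28,-12,12,104,144)]
def place(B,x,y,yaw,z):
    c,s=np.cos(yaw),np.sin(yaw);return B@np.array([[c,s,0],[-s,c,0],[0,0,1]])+[x,y,z]
E
python3 - <<'E'
from h import *
top=lambda x,y,cx=280,cy=205,k=8:((x)/k+cx-.5,y/k+cy-.5)
# block bottom-left corners etc top z=25
for u in [(98,205),(150,440),(705,310),(585,90)]: print("block",onz("top",top(*u),25).round(1))
h=[onz("top",top(*u),169).round(1) for u in [(350,185),(565,135),(578,205),(368,258)]];print("handle",*h,np.mean(h,0))
for u in [(45,108),(232,40),(305,215),(118,295)]: print("sb",onz("top",top(u[0],u[1],145,220,5),30).round(1))
print("dome",onz("top",top(160,163,145,220,5),54),onz("top",top(143,128,145,220,5),54))
sd=lambda x,y,cx,cy,k:(x/k+cx-.5,y/k+cy-.5)
print("dome side",onz("side",sd(510-350,98,250,270,5),54), onz("side",sd(470-350,100,250,270,5),54))
print("collar",onz("top",top(167,165,145,220,5),38))
E
```

```text
block [575.9 -49.9  25. ]
block [509.5 -63.6  25. ]
block [ 544.9 -220.8   25. ]
block [ 607.8 -189.2   25. ]
handle [ 565. -106.  169.] [ 576.9 -158.4  169. ] [ 559.8 -161.   169. ] [ 547.3 -109.9  169. ] [ 562.25  -133.825  169.   ]
sb [552.7 261.7  30. ]
sb [582.9 178.3  30. ]
sb [504.1 143.7  30. ]
sb [469.4 226.1  30. ]
dome [526.31375997 203.64141425  54.        ] [541.64596882 211.56249024  54.        ]
dome side [526.21309451 204.54688939  54.        ] [542.23402927 210.40780467  54.        ]
collar [526.31924386 204.20052433  38.        ]
```

```bash
python3 - <<'E'
from h import *
S=lambda x,y:(x/6+270-.5,y/6+150-.5); t=lambda x,y:(x/8+280-.5,y/8+205-.5)
# local pts with x forward=+world y approx; local y ~ -world x
obs=[("side",(65,17,0),S(145,441)),("side",(65,-17,0),S(218,443)),("side",(28,12,104),S(165,196)),("side",(28,-12,104),S(222,198)),
("top",(28,-12,144),t(352,187)),("top",(-28,-12,144),t(565,137)),("top",(65,17,0),t(192,352))]
obs2=[("top",(28,12,144),t(370,262)),("top",(-28,12,144),t(578,208))]
obs+=obs2
def f(p): return np.concatenate([proj(n,place(np.array([P],float),p[0],p[1],p[2],25))[0]-u for n,P,u in obs])
r=least_squares(f,[560,-133,1.8],loss="soft_l1");print(r.x,np.degrees(r.x[2]));print(f(r.x).reshape(-1,2).round(1))
p=r.x
for n,c0,r0,w,hh,k in(("top",280,205,100,65,8),("side",270,150,70,90,6)):
    im=cv2.imread(f"pics/a_{n}.png")
    im=cv2.resize(np.clip(im[r0:r0+hh,c0:c0+w]*1.8,0,255).astype('uint8'),None,fx=k,fy=k)
    for B in GB:
        q=((proj(n,place(B,*p,25))+.5-[c0,r0])*k).astype(int)
        for i in range(8):
            for j in (1,2,4):
                if i^j>i: cv2.line(im,tuple(map(int,q[i])),tuple(map(int,q[i^j])),(0,0,255),1)
    cv2.imwrite(f"pics/c_{n}.png",im)
E
```

```text
[ 563.01956387 -134.93348243    1.78711467] 102.39412828844945
[[ 13.    0.4]
 [-11.7  -0.5]
 [  9.7   1.2]
 [ -9.    0.5]
 [ -0.8  -2.1]
 [  0.6  -2.2]
 [ -0.3   0.7]
 [ -0.1   0.5]
 [  2.    0.9]]
```

View pics/c_top.png

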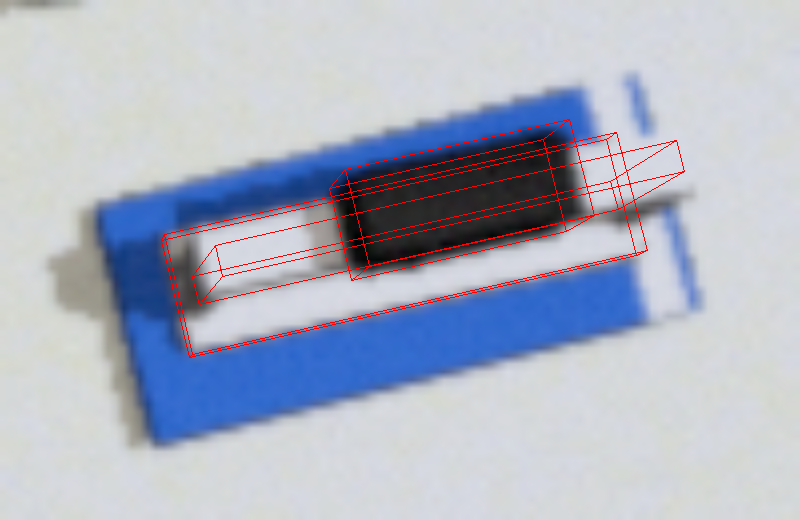

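View pics/c_side.png

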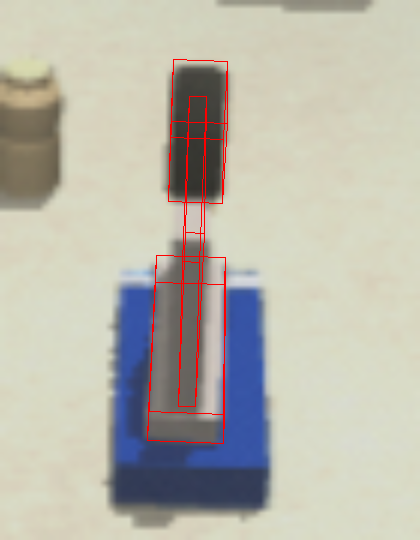

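```bash
python3 - <<'E'
from h import *
S=lambda x,y:(x/6+270-.5,y/6+150-.5); t=lambda x,y:(x/8+280-.5,y/8+205-.5)
obs=[("side",(65,-17,0),S(145,441)),("side",(65,17,0),S(218,443)),("side",(28,-12,104),S(165,196)),("side",(28,12,104),S(222,198)),
("top",(28,-12,144),t(345,183)),("top",(-28,-12,144),t(570,133)),("top",(65,17,0),t(192,352)),("top",(28,12,144),t(365,266)),("top",(-28,12,144),t(580,215)),("top",(-65,17,16),t(640,258))]
def f(p): return np.concatenate([proj(n,place(np.array([P],float),p[0],p[1],p[2],25))[0]-u for n,P,u in obs])
r=least_squares(f,[560,-133,1.8],loss="soft_l1");print(r.x,np.degrees(r.x[2]));print(f(r.x).reshape(-1,2).round(1).tolist())
print([onz("side",u,0).round(0) for u in [(191,302),(275,179),(258,232)]],[onz("top",u,35).round(0) for u in [(164,170),(405,181),(286,193)]])
s=env.state()
from scipy.spatial.transform import Rotation as Ro
print(Ro.from_euler('xyz',s["ee_rot"],degrees=True).as_matrix().round(3))
E
```

```text
[ 562.48733388 -134.3261036     1.76131581] 100.91596219357123
[[0.0, -0.1], [0.4, 0.3], [0.4, 0.9], [0.0, 1.0], [-0.1, -1.8], [-0.1, -1.1], [-0.9, 0.3], [0.0, -0.0], [1.4, 0.7], [0.6, 0.1]]
[array([723., 248.,   0.]), array([ 692., -315.,    0.]), array([658., -32.,   0.])] [array([716., 243.,  35.]), array([ 686., -310.,   35.]), array([660., -37.,  35.])]
[[-0.967  0.     0.254]
 [-0.254 -0.    -0.967]
 [-0.    -1.     0.   ]]
```

```bash
cat >> h.py <<'E'
from scipy.spatial.transform import Rotation as Ro
def cur():
    s=env.state();return np.array(s["ee_pos"]),Ro.from_euler('xyz',s["ee_rot"],degrees=True)
def Rt(y,z):
    y=np.array(y,float);y/=np.linalg.norm(y);z=np.array(z,float);z-=y*(z@y);z/=np.linalg.norm(z)
    return Ro.from_matrix(np.c_[np.cross(y,z),y,z])
def plan(p0,R0,p1,R1,N):
    w=(R0.inv()*R1).as_rotvec()/N
    A=sum((Ro.from_rotvec(w*k).as_matrix() for k in range(N)),np.zeros((3,3)))
    s=np.linalg.solve(A,R0.inv().apply(np.array(p1)-p0))
    print("N",N,"shift",s.round(2),"turn",np.degrees(w).round(3))
    p,R=p0,R0
    for k in range(N):
        p=p+R.apply(s);R=R*Ro.from_rotvec(w)
        if k%3==2 or k==N-1: print("  ",p.round(0))
E
python3 - <<'E'
from h import *
p,R=np.array([146.0,-556.2,187.2]),cur()[1]
e=np.radians(30);ps=np.radians(10.9)
y=[np.cos(e)*np.cos(ps),np.cos(e)*np.sin(ps),-np.sin(e)];z=[np.sin(ps),-np.cos(ps),0]
R1=Rt(y,z)
print(R1.as_euler('xyz',degrees=True))
plan(p,R,[418,-161,92],R1,14)
plan(p,R,[418,-161,92],R1,20)
E
```

```text
[ -90.    60.  -169.1]
N 14 shift [-20.12  18.52 -23.24] turn [0.142 0.247 4.284]
   [ 191. -473.  136.]
   [ 246. -388.  100.]
   [ 309. -302.   82.]
   [ 374. -217.   82.]
   [ 418. -161.   92.]
N 20 shift [-13.93  13.12 -16.28] turn [0.099 0.173 2.999]
   [ 176. -498.  150.]
   [ 212. -439.  120.]
   [ 252. -379.   98.]
   [ 296. -319.   84.]
   [ 341. -260.   80.]
   [ 388. -200.   84.]
   [ 418. -161.   92.]
```

```bash
python3 -m handwheel '[[1,[-20,18.5,-23.2],[0.14,0.25,4.28]],[1,[-20,18.5,-23.2],[0.14,0.25,4.28]],[1,[-20,18.5,-23.2],[0.14,0.25,4.28]],[1,[-20,18.5,-23.2],[0.14,0.25,4.28]],[1,[-20,18.5,-23.2],[0.14,0.25,4.28]],[1,[-20,18.5,-23.2],[0.14,0.25,4.28]],[1,[-20,18.5,-23.2],[0.14,0.25,4.28]],[1,[-20,18.5,-23.2],[0.14,0.25,4.28]],[1,[-20,18.5,-23.2],[0.14,0.25,4.28]],[1,[-20,18.5,-23.2],[0.14,0.25,4.28]]]'
python3 -m handwheel '[[1,[-20,18.5,-23.2],[0.14,0.25,4.28]],[1,[-20,18.5,-23.2],[0.14,0.25,4.28]],[1,[-20,18.5,-23.2],[0.14,0.25,4.28]],[1,[-20,18.5,-23.2],[0.14,0.25,4.28]],[1,[0,0,0],[0,0,0]],[1,[0,0,0],[0,0,0]],[1,[0,0,0],[0,0,0]],[1,[0,0,0],[0,0,0]],[1,[0,0,0],[0,0,0]],[1,[0,0,0],[0,0,0]]]'
python3 - <<'E'
from h import *
p,R=cur();np.savez("pics/look.npz",p=p,R=R.as_matrix())
im=env.grab_frame("wrist");cv2.imwrite("pics/d_wrist.png",im[:,:,::-1])
for l in("pointer","mark","gauge"):
    r=env.masks_of("wrist",l);print(l,[(round(d["p"],2),np.round(d["location"]).tolist(),int(d["region"].sum())) for d in r][:3])
    if r: np.save(f"pics/w_{l}.npy",r[0]["region"])
print(env.state()["time_s"],p,R.as_euler('xyz',degrees=True))
E
```

```text
time_s: 1.98
ee_pos: [330.0, -273.9, 79.8]
ee_rot: [-89.3, 43.0, -167.7]
force: [0.6, -0.2, -0.8]
gripper_width: 91.3
time_s: 2.82
ee_pos: [419.1, -168.0, 95.0]
ee_rot: [-90.3, 59.7, -169.2]
force: [0.1, 0.2, -0.9]
gripper_width: 91.1
pointer [(0.81, [271.0, 118.0], 477)]
mark []
gauge [(0.89, [274.0, 110.0], 20008)]
3.0167 [ 419.0712884  -168.04040085   94.97705387] [ -90.2961758    59.73786356 -169.17011418]
```

View pics/d_wrist.png

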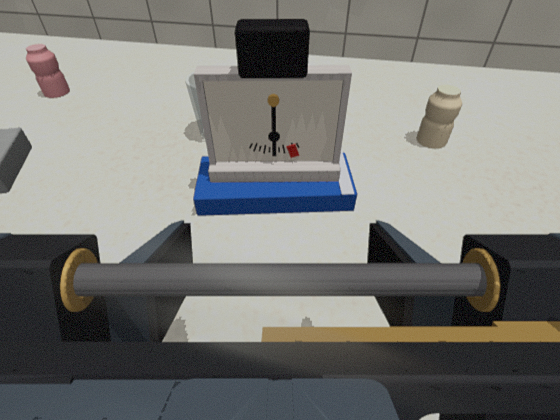

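```bash
python3 - <<'E'
from h import *
d=np.load("pics/look.npz");p,R=d["p"],d["R"]
c=env.camera_info("wrist");M=np.array(c["mount"]);
def pw(P):
    t=(np.atleast_2d(P)-p)@R; q=(t-M[:3,3])@M[:3,:3]
    return np.c_[c["fx"]*q[:,0]/q[:,2]+c["cx"],c["fy"]*q[:,1]/q[:,2]+c["cy"]]
im=cv2.imread("pics/d_wrist.png");c0,r0,w,h,k=185,10,180,210,4
im2=cv2.resize(np.clip(im[r0:r0+h,c0:c0+w]*1.3,0,255).astype('uint8'),None,fx=4,fy=4,interpolation=cv2.INTER_CUBIC)
cv2.imwrite("pics/e0.png",im2[:, :][:600] if 0 else cv2.resize(im2,None,fx=.7,fy=.7))
z=cv2.resize(im[85:175,225:325],None,fx=6.5,fy=6.5,interpolation=cv2.INTER_CUBIC);cv2.imwrite("pics/e1.png",z)
g=(562.5,-134.3,1.7613,25)
for B in GB: print(pw(place(B,*g)).round(0).tolist())
hsv=cv2.cvtColor(im,cv2.COLOR_BGR2HSV);m=((hsv[...,0]<8)|(hsv[...,0]>172))&(hsv[...,1]>150)&(hsv[...,2]>60);m[:, :230]=0;m[:,325:]=0;m[:85]=0;m[175:]=0
v,u=np.nonzero(m);print("red",u.mean(),v.mean(),len(u))
o=(hsv[...,0]>8)&(hsv[...,0]<25)&(hsv[...,1]>130)&(hsv[...,2]>100);o[:, :250]=0;o[:,300:]=0;o[:85]=0;o[115:]=0
v,u=np.nonzero(o);print("pivot",u.mean(),v.mean(),len(u))
E
```

```text
[[336.0, 162.0], [338.0, 150.0], [340.0, 183.0], [342.0, 170.0], [214.0, 162.0], [212.0, 150.0], [210.0, 183.0], [207.0, 170.0]]
[[334.0, 157.0], [346.0, 67.0], [335.0, 162.0], [347.0, 71.0], [215.0, 157.0], [201.0, 67.0], [214.0, 162.0], [199.0, 71.0]]
[[306.0, 68.0], [309.0, 17.0], [308.0, 80.0], [311.0, 27.0], [241.0, 68.0], [237.0, 17.0], [238.0, 80.0], [234.0, 27.0]]
red 292.46315789473687 150.3684210526316 95
pivot 273.0412371134021 99.78350515463917 97
```

View pics/e0.png

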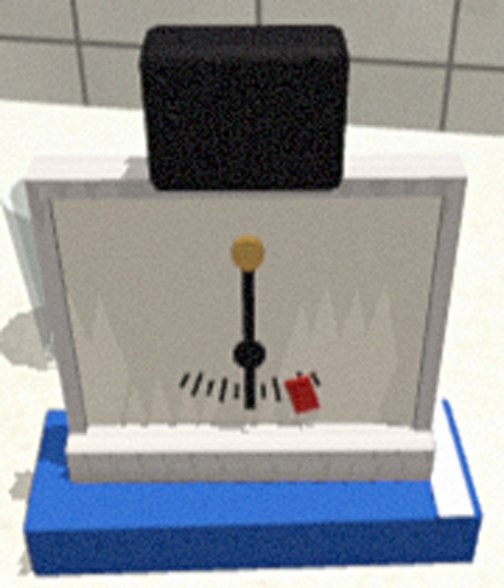

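View pics/e1.png

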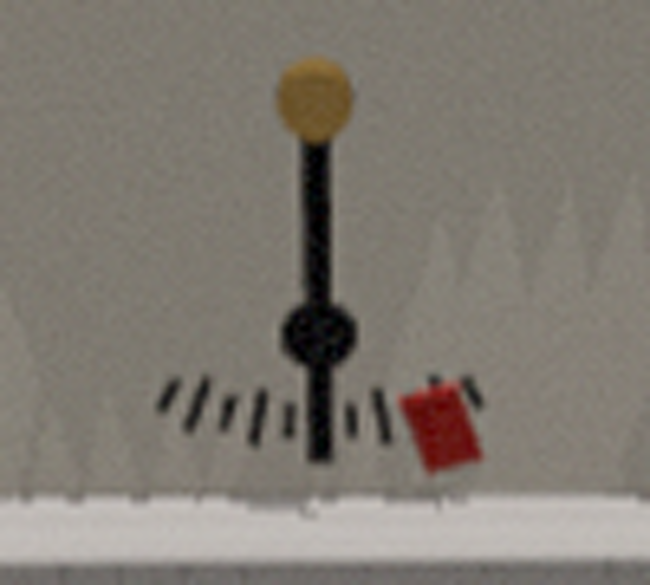

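```bash
python3 - <<'E'
from h import *
d=np.load("pics/look.npz");p,R=d["p"],d["R"]
c=env.camera_info("wrist");M=np.array(c["mount"]);o=R@M[:3,3]+p
def loc(u,g=(562.5,-134.3,1.755)):
    dd=R@M[:3,:3]@np.array([(u[0]-c["cx"])/c["fx"],(u[1]-c["cy"])/c["fy"],1])
    cs,sn=np.cos(g[2]),np.sin(g[2]);Q=np.array([[cs,sn,0],[-sn,cs,0],[0,0,1]])
    a=Q@(o-[g[0],g[1],25]);b=Q@dd;return a+b*(5-a[1])/b[1]
e=lambda x,y:(x/6.5+225-.5+.5/6.5,y/6.5+85-.5+.5/6.5)
pts=dict(piv=e(315,100),hub=e(319,336),tip=e(320,460),mark=e(441,427),redmean=(292.46,150.37),mtop=e(428,392),mbot=e(455,464))
L={k:loc(v) for k,v in pts.items()}
for k in L:
    v=L[k]-L["piv"];print(k,L[k].round(1),np.hypot(v[0],v[2]).round(1),np.degrees(np.arctan2(-v[0],-v[2])).round(2))
v=L["mbot"]-L["mtop"];print(np.degrees(np.arctan2(-v[0],-v[2])))
E
```

```text
piv [ 0.5  5.  83.4] 0.0 -180.0
hub [ 0.5  5.  47. ] 36.5 -0.01
tip [ 0.6  5.  25.2] 58.2 -0.17
mark [-17.4   5.   31.3] 55.1 18.87
redmean [-17.4   5.   31.2] 55.3 18.87
mtop [-15.3   5.   37.4] 48.6 18.95
mbot [-19.6   5.   24.6] 62.2 18.83
18.430063760649148
```

```bash
cat >> h.py <<'E'
def down(yawdeg): a=np.radians(yawdeg);return Rt([0,0,-1],[np.cos(a),np.sin(a),0])
E
python3 - <<'E'
from h import *
p,R=cur();print(env.state()["qpos"].round(1))
for N in(16,18,20):plan(p,R,[562.5,-134.3,225],down(10.5),N)
E
```

```text
[-66.5  20.9 149.7  96.7  58.2 -79. ]
N 16 shift [-10.83  -1.93   8.77] turn [-2.881 -5.034 -2.928]
   [ 439. -188.  126.]
   [ 465. -196.  157.]
   [ 497. -192.  185.]
   [ 528. -174.  208.]
   [ 555. -146.  222.]
   [ 562. -134.  225.]
N 18 shift [-9.58 -1.77  7.83] turn [-2.561 -4.475 -2.603]
   [ 436. -186.  123.]
   [ 459. -196.  151.]
   [ 486. -195.  177.]
   [ 514. -184.  199.]
   [ 540. -163.  215.]
   [ 563. -134.  225.]
N 20 shift [-8.59 -1.63  7.08] turn [-2.305 -4.027 -2.343]
   [ 434. -185.  120.]
   [ 454. -194.  145.]
   [ 478. -196.  169.]
   [ 503. -189.  190.]
   [ 528. -174.  208.]
   [ 550. -152.  220.]
   [ 562. -134.  225.]
```

```bash
python3 -m handwheel '[[1,[-9.6,-1.8,7.8],[-2.56,-4.48,-2.6]],[1,[-9.6,-1.8,7.8],[-2.56,-4.48,-2.6]],[1,[-9.6,-1.8,7.8],[-2.56,-4.48,-2.6]],[1,[-9.6,-1.8,7.8],[-2.56,-4.48,-2.6]],[1,[-9.6,-1.8,7.8],[-2.56,-4.48,-2.6]],[1,[-9.6,-1.8,7.8],[-2.56,-4.48,-2.6]],[1,[-9.6,-1.8,7.8],[-2.56,-4.48,-2.6]],[1,[-9.6,-1.8,7.8],[-2.56,-4.48,-2.6]],[1,[-9.6,-1.8,7.8],[-2.56,-4.48,-2.6]],[1,[-9.6,-1.8,7.8],[-2.56,-4.48,-2.6]]]'
python3 - <<'E'
from h import *
p,R=cur();print(env.state()["qpos"].round(1))
for N in(8,10):plan(p,R,[562.5,-134.3,225],down(10.5),N)
E
```

```text
time_s: 3.85
ee_pos: [495.3, -191.9, 185.2]
ee_rot: [-76.4, 25.3, -112.7]
force: [1.2, -0.2, -0.1]
gripper_width: 91.2
[-41.2  10.7 107.4  32.7  60.4 -31.4]
N 8 shift [-9.51 -1.69  7.84] turn [-2.55  -4.445 -2.583]
   [ 523. -177.  205.]
   [ 548. -154.  219.]
   [ 562. -134.  225.]
N 10 shift [-7.55 -1.42  6.33] turn [-2.04  -3.556 -2.066]
   [ 518. -181.  202.]
   [ 539. -164.  214.]
   [ 557. -142.  223.]
   [ 562. -134.  225.]
```

```bash
python3 -m handwheel '[[1,[-9.5,-1.7,7.8],[-2.55,-4.44,-2.58]],[1,[-9.5,-1.7,7.8],[-2.55,-4.44,-2.58]],[1,[-9.5,-1.7,7.8],[-2.55,-4.44,-2.58]],[1,[-9.5,-1.7,7.8],[-2.55,-4.44,-2.58]],[1,[-9.5,-1.7,7.8],[-2.55,-4.44,-2.58]],[1,[-9.5,-1.7,7.8],[-2.55,-4.44,-2.58]],[1,[-9.5,-1.7,7.8],[-2.55,-4.44,-2.58]],[1,[-9.5,-1.7,7.8],[-2.55,-4.44,-2.58]],[1,[0,0,0],[0,0,0]],[1,[0,0,0],[0,0,0]]]'
python3 - <<'E'
from h import *
p,R=cur();print(env.state()["qpos"].round(1))
np.savez("pics/look2.npz",p=p,R=R.as_matrix())
im=env.grab_frame("wrist");cv2.imwrite("pics/f_wrist.png",im[:,:,::-1])
plan(p,R,[562.5,-134.3,133],down(10.5),8)
E
```

```text
time_s: 4.68
ee_pos: [562.2, -133.0, 224.0]
ee_rot: [-89.9, 0.2, -79.6]
force: [0.5, 0.6, 0.4]
gripper_width: 91.4
[-14.6  17.4  85.6   0.3  77.  -25.1]
N 8 shift [ 0.19 11.38 -0.  ] turn [-0.008 -0.01  -0.03 ]
   [ 562. -133.  190.]
   [ 562. -134.  156.]
   [ 563. -134.  133.]
```

View pics/f_wrist.png

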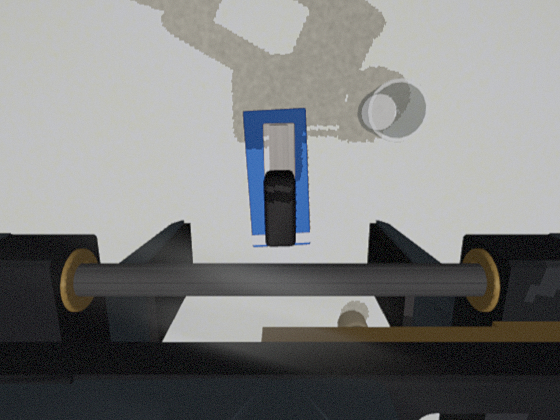

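```bash
python3 -m handwheel '[[1,[0.2,11.4,0],[0,0,0]],[1,[0.2,11.4,0],[0,0,0]],[1,[0.2,11.4,0],[0,0,0]],[1,[0.2,11.4,0],[0,0,0]],[1,[0.2,11.4,0],[0,0,0]],[1,[0.2,11.4,0],[0,0,0]],[1,[0.2,11.4,0],[0,0,0]],[1,[0.2,11.4,0],[0,0,0]],[1,[0,0,0],[0,0,0]],[0.5,[0,0,0],[0,0,0]]]'
python3 -m handwheel '[[0,[0,0,0],[0,0,0]],[0,[0,0,0],[0,0,0]],[0,[0,0,0],[0,0,0]],[0,[0,0,0],[0,0,0]],[0,[0,0,0],[0,0,0]],[0,[0,0,0],[0,0,0]],[0,[0,0,0],[0,0,0]],[0,[0,0,0],[0,0,0]],[0,[0,0,0],[0,0,0]],[0,[0,0,0],[0,0,0]]]' 40
```

```text
time_s: 5.57
ee_pos: [561.2, -136.5, 133.0]
ee_rot: [-90.0, 0.2, -79.8]
force: [-0.4, 0.4, 0.2]
gripper_width: 87.0
time_s: 6.4
ee_pos: [562.6, -135.5, 133.4]
ee_rot: [-89.9, 0.2, -79.7]
force: [-0.2, 0.3, 0.9]
gripper_width: 23.7
```

```bash
python3 -m handwheel '[[0,[0,-8,0],[0,0,0]],[0,[0,-10,0],[0,0,0]],[0,[0,-12,0],[0,0,0]],[0,[0,-12,0],[0,0,0]],[0,[0,-12,0],[0,0,0]],[0,[0,-12,0],[0,0,0]],[0,[0,-12,0],[0,0,0]],[0,[0,-10,0],[0,0,0]],[0,[0,-6,0],[0,0,0]],[0,[0,0,0],[0,0,0]]]'
python3 - <<'E'
from h import *
p,R=cur();print(p,R.as_euler('xyz',degrees=True))
for N in(16,18,20):plan(p,R,[526.3,204,222],down(-70),N)
E
```

```text
time_s: 7.23
ee_pos: [563.1, -136.1, 229.2]
ee_rot: [-89.7, 0.1, -79.7]
force: [-0.7, -0.1, -3.7]
gripper_width: 23.5
[ 563.13543912 -136.12942191  229.19763209] [-89.70407856   0.1219617  -79.69721309]
N 16 shift [-19.37   0.45 -12.83] turn [-0.01   5.019 -0.019]
   [520. -82. 228.]
   [492. -18. 226.]
   [481.  50. 225.]
   [489. 119. 224.]
   [514. 184. 222.]
   [526. 204. 222.]
N 18 shift [-17.16   0.4  -11.49] turn [-0.009  4.461 -0.017]
   [524. -89. 228.]
   [496. -33. 227.]
   [483.  27. 226.]
   [483.  89. 224.]
   [498. 149. 223.]
   [526. 204. 222.]
N 20 shift [-15.4    0.36 -10.4 ] turn [-0.008  4.015 -0.015]
   [527. -94. 228.]
   [501. -45. 227.]
   [485.   9. 226.]
   [481.  64. 225.]
   [489. 119. 224.]
   [508. 172. 223.]
   [526. 204. 222.]
```

Weight ≈3.7 N on the sensor; it's lifted. Bulge away from the beaker; go.

```bash
python3 -m handwheel '[[0,[-17.2,0.4,-11.5],[0,4.46,0]],[0,[-17.2,0.4,-11.5],[0,4.46,0]],[0,[-17.2,0.4,-11.5],[0,4.46,0]],[0,[-17.2,0.4,-11.5],[0,4.46,0]],[0,[-17.2,0.4,-11.5],[0,4.46,0]],[0,[-17.2,0.4,-11.5],[0,4.46,0]],[0,[-17.2,0.4,-11.5],[0,4.46,0]],[0,[-17.2,0.4,-11.5],[0,4.46,0]],[0,[-17.2,0.4,-11.5],[0,4.46,0]],[0,[-17.2,0.4,-11.5],[0,4.46,0]]]'
python3 -m handwheel '[[0,[-17.2,0.4,-11.5],[0,4.46,0]],[0,[-17.2,0.4,-11.5],[0,4.46,0]],[0,[-17.2,0.4,-11.5],[0,4.46,0]],[0,[-17.2,0.4,-11.5],[0,4.46,0]],[0,[-17.2,0.4,-11.5],[0,4.46,0]],[0,[-17.2,0.4,-11.5],[0,4.46,0]],[0,[-17.2,0.4,-11.5],[0,4.46,0]],[0,[-17.2,0.4,-11.5],[0,4.46,0]],[0,[0,0,0],[0,0,0]],[0,[0,0,0],[0,0,0]]]'
python3 - <<'E'
from h import *
p,R=cur();print(p,R.as_euler('xyz',degrees=True),env.state()["qpos"].round(1))
np.savez("pics/look3.npz",p=p,R=R.as_matrix())
for n in("side","top","wrist"):
    im=env.grab_frame(n);cv2.imwrite(f"pics/g_{n}.png",im[:,:,::-1])
im=cv2.imread("pics/g_side.png");cv2.imwrite("pics/g_sc.png",cv2.resize(np.clip(im[180:340,210:350]*1.6,0,255).astype('uint8'),None,fx=3.75,fy=3.75,interpolation=cv2.INTER_CUBIC))
plan(p,R,[526.3,204,222],down(-70),4)
E
```

```text
time_s: 8.07
ee_pos: [479.1, 49.3, 223.5]
ee_rot: [-90.1, 0.2, -124.5]
force: [0.3, -0.4, -4.4]
gripper_width: 23.8
time_s: 8.9
ee_pos: [525.3, 205.4, 220.3]
ee_rot: [-90.2, 0.0, -159.9]
force: [-0.6, 0.5, -4.1]
gripper_width: 23.5
[525.27783696 205.40529452 220.34625639] [-9.01530039e+01  3.06841774e-02 -1.59856289e+02] [20.1 16.2 87.8  0.2 75.9 89.9]
N 4 shift [-0.12 -0.41  0.42] turn [ 0.038  0.036 -0.008]
   [526. 204. 222.]
   [526. 204. 222.]
```

View pics/g_sc.png

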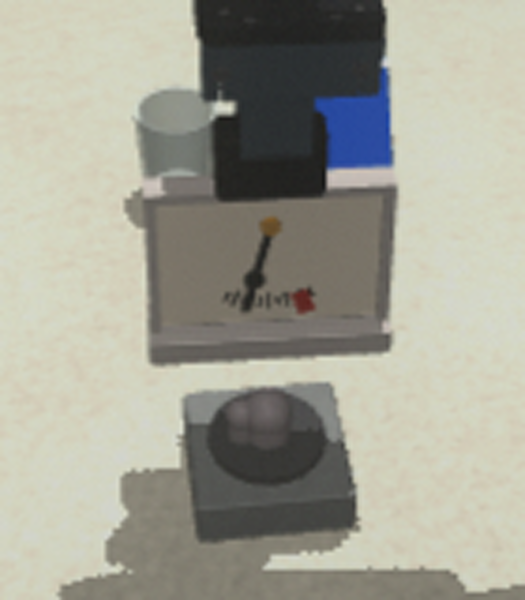

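View pics/g_wrist.png

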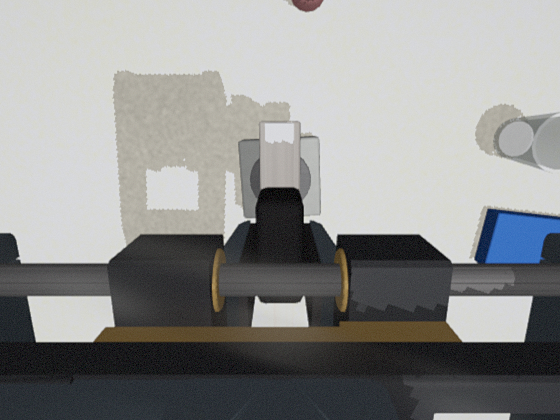

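View pics/g_top.png

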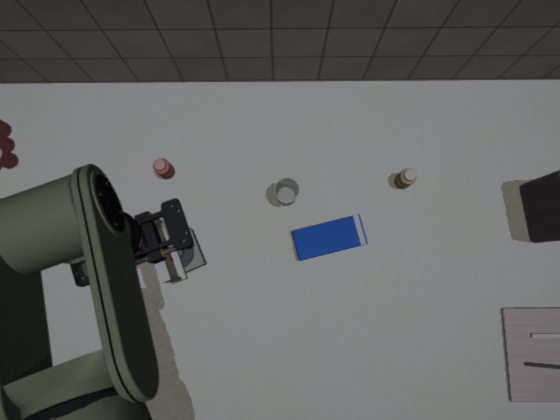

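```bash
python3 - <<'E'
from h import *
d=np.load("pics/look3.npz");p=d["p"];print(p)
S=lambda x,y:(x/3.75+210-.5,y/3.75+180-.5)
obs=[((65,17,0),S(151,363)),((-65,17,0),S(391,350)),((65,17,16),S(148,345)),((-65,17,16),S(390,332)),((60,4,108),S(144,190)),((-60,4,108),S(396,178))]
def f(q): return np.r_[np.concatenate([proj("side",place(np.array([P],float),*q))[0]-u for P,u in obs]),(q[1]-p[1])/2,(q[3]-112)/2]
r=least_squares(f,[p[0],p[1],np.radians(20),112]);print(r.x,np.degrees(r.x[2]));print(f(r.x).round(1).tolist())
print("piv",proj("side",place(np.array([[0,4,84.]]),*r.x)), S(271,227))
print("dome in this pic",onz("side",S(268,410),54))
s2=S(238,415);print(onz("side",s2,54))
E
```

```text
[525.27783696 205.40529452 220.34625639]
[5.27753077e+02 2.05705302e+02 3.58123255e-01 1.12361805e+02] 20.51895108500217
[-0.5, 0.5, -0.1, 0.5, 0.0, -0.6, 0.6, -0.5, 1.9, -0.1, -1.9, 0.2, 0.2, 0.2]
piv [[281.50434189 238.5228338 ]] (281.76666666666665, 240.03333333333333)
dome in this pic [527.51011628 204.11824731  54.        ]
[542.77788758 212.56994317  54.        ]
```

```bash
python3 -m handwheel '[[0,[0.5,5,0.7],[0,0,0]],[0,[0.5,6,0.6],[0,0,0]],[0,[0,6,0],[0,0,0]],[0,[0,6,0],[0,0,0]],[0,[0,6,0],[0,0,0]],[0,[0,5,0],[0,0,0]],[0,[0,4,0],[0,0,0]],[0,[0,2,0],[0,0,0]],[0,[0,0,0],[0,0,0]],[0,[0,0,0],[0,0,0]]]'
python3 - <<'E'
from h import *
f=[]
s=env.state();print(s["force"],s["ee_pos"],s["ee_rot"])
E
```

```text
time_s: 9.88
ee_pos: [525.3, 203.6, 181.5]
ee_rot: [-90.2, 0.2, -160.0]
force: [-0.0, -0.3, -5.4]
gripper_width: 23.8
[-0.02592779 -0.34751945 -5.42967683] [525.28801894 203.60186038 181.53473817] [ -90.1675036     0.1799849  -159.96909582]
```

```bash
python3 -m handwheel '[[0,[0,1,0],[0,0,0]],[0,[0,1,0],[0,0,0]],[0,[0,1,0],[0,0,0]],[0,[0,1,0],[0,0,0]],[0,[0,1,0],[0,0,0]],[0,[0,0.5,0],[0,0,0]],[0,[0,0.5,0],[0,0,0]],[0,[0,0,0],[0,0,0]],[0,[0,0,0],[0,0,0]],[0,[0,0,0],[0,0,0]]]'
python3 - <<'E'
from h import *
fs=[]
for i in range(3):
    im=env.grab_frame("side");s=env.state();fs.append(s["force"][2])
print(fs,s["ee_pos"])
cv2.imwrite("pics/h_side.png",im[:,:,::-1]);cv2.imwrite("pics/h_sc.png",cv2.resize(np.clip(im[180:340,210:350,::-1]*1.6,0,255).astype('uint8'),None,fx=3.75,fy=3.75,interpolation=cv2.INTER_CUBIC))
E
```

```text
time_s: 10.72
ee_pos: [525.3, 203.6, 175.7]
ee_rot: [-90.2, 0.2, -160.0]
force: [0.7, -0.7, -2.9]
gripper_width: 23.8
[np.float64(-2.815774862270706), np.float64(-2.346723976705855), np.float64(-2.609821765802381)] [525.24972682 203.57247721 175.60913903]
```

View pics/h_sc.png

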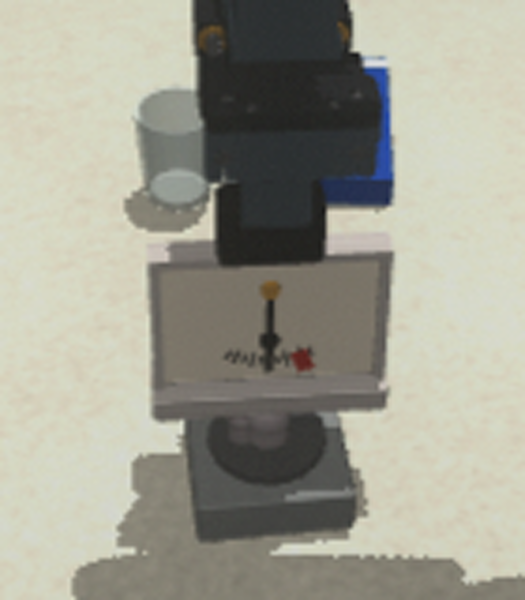

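```bash
python3 -m handwheel '[[0,[0,0.5,0],[0,0,0]],[0,[0,0.5,0],[0,0,0]],[0,[0,0.3,0],[0,0,0]],[0,[0,0,0],[0,0,0]],[0,[0,0,0],[0,0,0]],[0,[0,0,0],[0,0,0]],[0,[0,0,0],[0,0,0]],[0,[0,0,0],[0,0,0]],[0,[0,0,0],[0,0,0]],[0,[0,0,0],[0,0,0]]]'
python3 - <<'E'
from h import *
fs=[]
for i in range(3):
    im=env.grab_frame("side");s=env.state();fs.append(s["force"].round(1).tolist())
print(fs,s["ee_pos"],s["ee_rot"],s["torque"])
E
python3 -m handwheel '[[0,[0.3,0,0],[0,0,0.16]],[0,[0.66,0,0],[0,0,0.35]],[0,[1.19,0,0],[0,0,0.63]],[0,[1.19,0,0],[0,0,0.63]],[0,[1.19,0,0],[0,0,0.63]],[0,[1.19,0,0],[0,0,0.63]],[0,[1.19,0,0],[0,0,0.63]],[0,[1.19,0,0],[0,0,0.63]],[0,[1.19,0,0],[0,0,0.63]],[0,[1.19,0,0],[0,0,0.63]]]'
python3 - <<'E'
from h import *
s=env.state();print(s["force"],s["ee_pos"],s["ee_rot"]);R=cur()[1];print("foot",s["ee_pos"]+R.apply([-1.2,108.4,0]),R.as_matrix()[:,1])
E
```

```text
time_s: 11.7
ee_pos: [525.2, 203.6, 174.2]
ee_rot: [-90.2, 0.2, -160.0]
force: [0.5, -0.0, -1.2]
gripper_width: 23.6
[[0.2, -0.3, -0.9], [-0.6, -1.0, -1.7], [0.0, -0.2, -0.9]] [525.24610802 203.57028336 174.23269509] [ -90.16990436    0.17869938 -159.97577674] [ 0.01239934  0.02216388 -0.01722854]
time_s: 12.68
ee_pos: [515.2, 199.9, 173.8]
ee_rot: [-90.2, 5.8, -160.0]
force: [0.5, 0.1, -2.0]
gripper_width: 23.6
[ 0.47114254  0.12214749 -1.96775552] [515.19781528 199.90667704 173.75114454] [ -90.16767315    5.78772334 -159.98967427]
foot [526.48250584 204.3538794   66.02520453] [ 0.09375352  0.03725709 -0.99489808]
```

```bash
python3 -m handwheel '[[0,[1.19,0,0],[0,0,0.63]],[0,[1.19,0,0],[0,0,0.63]],[0,[1.19,0,0],[0,0,0.63]],[0,[1.19,0,0],[0,0,0.63]],[0,[1.19,0,0],[0,0,0.63]],[0,[1.19,0,0],[0,0,0.63]],[0,[1.19,0,0],[0,0,0.63]],[0,[1.19,0,0],[0,0,0.63]],[0,[1.19,0,0],[0,0,0.63]],[0,[1.19,0,0],[0,0,0.63]]]'
python3 - <<'E'
from h import *
s=env.state();R=cur()[1];print("foot",s["ee_pos"]+R.apply([-1.2,108.4,0]),s["force"])
E
```

```text
time_s: 13.52
ee_pos: [504.2, 195.9, 171.9]
ee_rot: [-90.2, 12.1, -160.0]
force: [0.0, -0.5, -2.0]
gripper_width: 23.7
foot [526.47456451 204.36151809  66.17809421] [ 0.0107852  -0.45652813 -2.03985885]
```

```bash
python3 -m handwheel '[[0,[1.19,0.03,0],[0,0,0.63]],[0,[1.19,0.03,0],[0,0,0.63]],[0,[1.19,0.03,0],[0,0,0.63]],[0,[1.19,0.03,0],[0,0,0.63]],[0,[1.19,0.03,0],[0,0,0.63]],[0,[1.19,0.03,0],[0,0,0.63]],[0,[1.19,0.03,0],[0,0,0.63]],[0,[1.19,0.03,0],[0,0,0.63]],[0,[1.19,0.03,0],[0,0,0.63]],[0,[0.95,0.03,0],[0,0,0.5]]]'
python3 -m handwheel '[[0,[0.32,0,0],[0,0,0.18]],[0,[0,0,0],[0,0,0]],[0,[0,0,0],[0,0,0]],[0,[0,0,0],[0,0,0]],[0,[0,0,0],[0,0,0]],[0,[0,0,0],[0,0,0]],[0,[0,0,0],[0,0,0]],[0,[0,0,0],[0,0,0]],[0,[0,0,0],[0,0,0]],[0,[0,0,0],[0,0,0]]]'
python3 -m handwheel '[[0,[0,0,0],[0,0,0]],[0,[0,0,0],[0,0,0]],[0,[0,0,0],[0,0,0]],[0,[0,0,0],[0,0,0]],[0,[0,0,0],[0,0,0]],[0,[0,0,0],[0,0,0]],[0,[0,0,0],[0,0,0]],[0,[0,0,0],[0,0,0]],[0,[0,0,0],[0,0,0]],[0,[0,0,0],[0,0,0]]]'
python3 - <<'E'
from h import *
fs=[]
ims=[]
for i in range(4):
    im=env.grab_frame("side");ims.append(im.astype(float));s=env.state();fs.append(s["force"].round(1).tolist())
R=cur()[1];print("foot",s["ee_pos"]+R.apply([-1.2,108.4,0]),s["ee_rot"],fs,s["time_s"])
im=np.mean(ims,0);cv2.imwrite("pics/i_side.png",im[:,:,::-1]);cv2.imwrite("pics/i_sc.png",cv2.resize(np.clip(im[200:320,210:330,::-1]*1.6,0,255).astype('uint8'),None,fx=5,fy=5,interpolation=cv2.INTER_CUBIC))
E
```

```text
time_s: 14.35
ee_pos: [493.6, 192.0, 168.6]
ee_rot: [-90.2, 18.2, -160.0]
force: [0.4, -0.7, -1.0]
gripper_width: 23.6
time_s: 15.18
ee_pos: [493.5, 192.0, 168.6]
ee_rot: [-90.2, 18.4, -160.0]
force: [-1.1, -0.6, -0.0]
gripper_width: 23.8
time_s: 16.02
ee_pos: [493.5, 192.0, 168.6]
ee_rot: [-90.2, 18.4, -160.0]
force: [-1.1, -0.7, -1.0]
gripper_width: 23.7
foot [526.55675324 204.41610284  66.09066559] [ -90.17963837   18.37169472 -160.03173065] [[-0.0, -0.6, -0.4], [-0.9, 0.4, -0.1], [0.1, -0.4, -0.6], [-0.9, -0.8, -0.9]] 16.2167[ WARN:0@7.410] global loadsave.cpp:1063 imwrite_ Unsupported depth image for selected encoder is fallbacked to CV_8U.
```

View pics/i_sc.png

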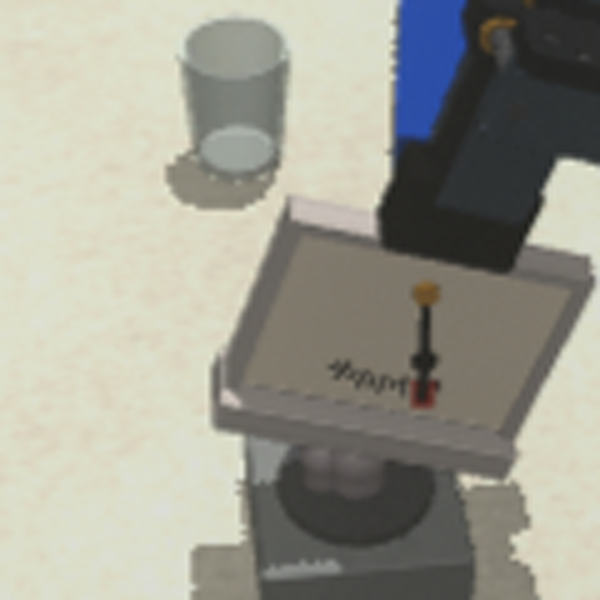

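```bash
python3 -m handwheel '[[0,[0.4,0,0],[0,0,0.22]],[0,[0.4,0,0],[0,0,0.22]],[0,[0.4,0,0],[0,0,0.22]],[0,[0,0,0],[0,0,0]],[0,[0,0,0],[0,0,0]],[0,[0,0,0],[0,0,0]],[0,[0,0,0],[0,0,0]],[0,[0,0,0],[0,0,0]],[0,[0,0,0],[0,0,0]],[0,[0,0,0],[0,0,0]]]'
python3 -m handwheel '[[0,[0,0,0],[0,0,0]],[0,[0,0,0],[0,0,0]],[0,[0,0,0],[0,0,0]],[0,[0,0,0],[0,0,0]],[0,[0,0,0],[0,0,0]],[0,[0,0,0],[0,0,0]],[0,[0,0,0],[0,0,0]],[0,[0,0,0],[0,0,0]],[0,[0,0,0],[0,0,0]],[0,[0,0,0],[0,0,0]]]'
python3 - <<'E'
from h import *
fs=[]
ims=[]
for i in range(6):
    im=env.grab_frame("side");ims.append(im.astype(float));s=env.state();fs.append(s["force"].round(1).tolist())
R=cur()[1];print("foot",s["ee_pos"]+R.apply([-1.2,108.4,0]),s["ee_rot"],np.mean(fs,0),s["time_s"])
im=np.mean(ims,0);cv2.imwrite("pics/j_sc.png",cv2.resize(np.clip(im[250:290,270:320,::-1]*1.6,0,255).astype('uint8'),None,fx=14,fy=14,interpolation=cv2.INTER_CUBIC))
np.set_printoptions(linewidth=200)
red=im[...,0]-im[...,1:].mean(-1);print(red[272:284,288:302].round(0).astype(int));print(im[272:284,288:302].mean(-1).astype(int))
E
```

```text
time_s: 17.05
ee_pos: [492.4, 191.6, 168.2]
ee_rot: [-90.2, 19.0, -160.0]
force: [-0.3, -0.0, -0.1]
gripper_width: 23.4
time_s: 17.88
ee_pos: [492.4, 191.6, 168.2]
ee_rot: [-90.2, 19.0, -160.0]
force: [-0.4, -0.1, -0.2]
gripper_width: 23.4
foot [526.61958925 204.42308858  66.11924823] [ -90.17806207   19.0320613  -160.03097828] [-0.48333333 -0.3        -0.55      ] 18.1833
[[ 8  8  8  8  5  2  1  1  2  2  7  8  8  8]
 [ 8  8  8  8  5  3  2  1  2  5  7  8  8  8]
 [ 8  8  8  8  8  6  3  2  4  7  8  7  8  8]
 [ 7  8  7  6  9  8  4  1  9  8  7  8  8  8]
 [ 3  5  5  5 19 16  5  2 26 12  7  8  8  8]
 [ 4  7  4  5 22 25  8  5 29 12  7  8  8  8]
 [ 7  7  4  7 23 26  8  5 29 12  8  8  8  8]
 [ 8  8  6  8 23 28 10  6 29 13  8  8  8  8]
 [ 8  8  8  8 25 36 23 17 28 13  8  8  8  8]
 [ 8  8  8  8 19 28 29 25 19 10  8  8  8  8]
 [ 4  5  6  6  8  8  8  8  8  8  8  8  8  8]
 [ 5  5  5  5  5  5  5  6  7  8  8  8  8  8]]
[[73 73 73 73 50 28 23 23 23 31 64 73 73 73]
 [72 73 73 72 54 34 25 23 26 50 69 72 73 72]
 [72 73 71 70 72 62 34 23 42 67 73 73 72 72]
 [62 70 60 56 68 69 38 23 61 68 71 72 72 72]
 [38 52 54 55 59 41 26 23 44 35 63 72 72 72]
 [46 65 44 52 51 36 26 24 37 33 64 72 72 72]
 [62 69 46 64 50 33 25 25 37 54 69 72 72 72]
 [73 72 62 69 50 34 26 25 38 65 72 72 72 72]
 [73 72 72 72 51 38 32 31 41 66 72 72 72 72]
 [72 71 71 71 59 49 47 51 60 70 72 72 72 72]
 [64 65 66 71 75 72 71 71 72 72 73 72 72 72]
 [70 70 70 70 70 64 68 66 70 74 77 72 71 71]]
```

View pics/j_sc.png

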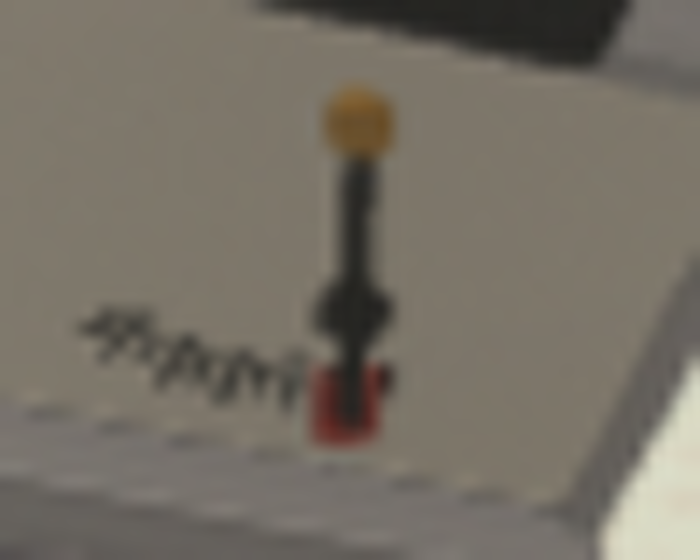

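```bash
python3 - <<'E'
from h import *
im=env.grab_frame("side");env.job_done();print(env.state()["time_s"],env.state()["force"])
cv2.imwrite("pics/k_side.png",im[:,:,::-1])
E
```

```text
the job is handed in; nothing more can be done
the job is handed in; nothing more can be done
```

I picked up the gauge, set it level on the main dome of the stud, then rocked it until the pointer came to rest over the red mark. I handed the job in at about 18.2 s while still gripping it there. I turned it so the small dome was under the rising end, clear of the base.

- **Level step:** the side picture, taken at first contact (about 1.6 N), showed the pointer at zero. I then pressed to about 3 N, held for just under a second, and only then rocked.
- **Mark angle:** the wrist camera gave about 18.9° before the pick-up. The final tilt from level, by the tool, is 18.85°. The averaged side picture shows the pointer inside the red tab and about 0.2 px past its middle, or roughly 0.4° too far. I left that.
- **Contact:** the middle of the base works out at (526.6, 204.4) mm, with the stud measured at about (526.3, 204.0). The load on the stud is about 3.6 N, roughly 2 mm of travel, so well short of the end stop. The grip was 40 N and the opening stayed about 23.5 mm, so I saw no sign of slipping.
- **Bystanders:** the beaker looked undisturbed in the later side pictures, and both bottles did in the top view just before the descent. I have no picture of the bottles at the end.
- **Failed check:** the last side picture, taken just before hand-in, was lost because the script stopped after handing in. The final checks above come from pictures at 18.2 s, with no move after them.

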